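# Load a slide cassette up the scanner's feed ramp

### The job

Load the slide cassette into the slide scanner: set it lengthwise between the low side walls on the lower part of the feed ramp, then push it gently up the ramp, under the clear cover, until it rests against the sprung stop at the top. Leave it there, flat and in contact with the stop, take the gripper away, and do not disturb the other things on the bench.

Things in the scene. Friction and masses are not known exactly. Their poses are not given: they have to be found in the camera images.
- cassette: Slide cassette: a plain grey box, 90 mm long (its x), 50 mm wide (its y), 36 mm high, a row of thin glass slide edges along its top; 0.4 to 0.65 kg. Origin: centre of its underside. It lies flat on the bench at the robot's right. Its ends are alike: either may lead.
- chute: Feed ramp of the scanner, fixed: an aluminium channel rising at 0.11 rad. Origin: on its sliding floor, middle of the lower edge, 14 mm above the bench; x runs up along the floor, z is normal to the floor, y across. Floor 300 mm long; walls 10 mm high, 7 mm thick, 58 mm apart. Friction keeps the cassette from sliding back; sliding it up takes 2.5 to 8 N, steady along the ramp (less reads when held still).
- cover_mouth (a point): Middle of the lower edge of the clear flat cover's underside, 180 mm up the ramp from its origin and 52 mm above the floor; axes as the ramp's. Cover and side cheeks run from here to the ramp's top; cover 82 mm wide, 5 mm thick. Below it the ramp is open above.
- scanner: The white slide scanner with its ramp, fixed. Origin: on the bench under the ramp's lower edge; x points along the ramp, level. The white housing spans x = 315 to 485 mm, 200 mm wide, 161 mm high.
- stop: Stop block across the top of the ramp, fixed, 56 mm wide, 40 high. Origin: foot of its down-ramp face, 282 mm up the ramp; axes as the ramp's. On its centre line, 20 mm above the floor, a screw carries a sprung round tip, 18 mm across, facing down the ramp.
- stop_screw (a point): Where the screw leaves the stop block. How far its sprung tip reaches down-ramp of this point is set differently each time, anywhere from 37 to 77 mm, and is not measured: find it by feel. The tip yields 3 mm at 2 N per mm (6 N), then is hard; over 10 N between cassette and stop damages it.
- reagent_bottle: Bystander: amber bottle, 64 mm diameter, 150 mm high. Origin: centre of its underside.
- beaker: Bystander: glass beaker, 70 mm diameter, 85 mm high. Origin: centre of its underside.
- flask: Bystander: conical glass flask beside the ramp on its far side, 72 mm diameter, 115 mm high. Origin: centre of its underside.
- slide_box: Bystander: cardboard box beside the ramp on the robot's side, 85 x 55 mm, 30 mm high. Origin: centre of its underside.
- specimen_jar: Bystander: small jar, 48 mm diameter, 60 mm high. Origin: centre of its underside.
- pipette: Bystander: white hand pipette lying on the bench, 200 mm long, 22 mm high. Origin: its underside, near its middle.
Things that resemble listed ones, but are neither listed nor needed, are in the scene too. Of the things that look like the cassette, take the one that is farthest to the robot's left at the start.

How it is judged:
By the outcome, as a careful person would: the job done as asked, in the order asked, and still so for the second after the job is handed in, with the robot touching nothing.
It also fails if it takes over 72 s, if anything falls off the work surface, if the arm or the gripper's body presses on something with over 40 N, if the wrist force passes 120 N, or if a joint passes its speed limit or range.

### The arm

A 7-joint arm with a two-finger parallel gripper is mounted at the origin on the work surface. World frame = base frame: x ahead of the robot, y to its left, z up, the work surface at z = 0. Lengths are in m, angles in rad, forces in N, time in s.
With the tool pointing down it reaches from about 0.425 to 0.875 m from the base axis. Payload 8.4 kg.
Tool frame: the origin (TCP) lies midway between the tips of the shut fingers; the grasp point (between the pads) lies 19 mm behind it; z points along the fingers, x is the direction in which the jaws open and shut, and the axes are right-handed (so a half turn about z gives the same grasp; the last joint's range is limited). The gripper opens to 85 mm and grips with 20 to 120 N. Pads are 22 mm wide; open, the fingers measure 114 mm over their backs; the gripper's body (76 mm by 85 mm) begins 54 mm behind the grasp point. The pads swing forward as they close: fully open they stand 13 mm farther back than shut.
Start: joints at [-1.411, 0.333, 0.04, 1.465, -0.013, 1.343, -0.059], TCP at [0.166, 0.628, 0.231] pointing down, gripper open.
Joint ranges: [-2.58, 2.58], [-0.38, 2.09], [-1.3, 1.39], [0.25, 2.4], [-1.5, 4.64], [0.08, 2.09], [-2.65, 2.65]. Speed limits (rad/s): [2.22, 2.22, 2.79, 2.79, 3.14, 3.14, 3.14].

### API

Orientations are given as a 3x3 rotation matrix whose columns are the frame's x, y, z axes.
In Python, from plant import robot gives the robot as it stands.
- The arm moves only by the tool step_arm, never from a script. Its argument "plan" is a list that holds one entry, the list of rows, each a list of 7 numbers: the shift along the tool's x, y, z in m, then the turn, a rotation vector about the tool's x, y, z in degrees, then the opening, from 0 (shut) to 1 (fully open). In form: [[[dx, dy, dz, ax, ay, az, fingers], ...]]. A call has 1 to 8 rows; each row is the pose to reach, as a shift and turn from the pose commanded when the call began, along the tool's axes at that moment; what a row does not reach only later rows make up. A row lasts 1/10 s, in which the tool goes at most 50 mm and 8.59 degrees, less where a joint would pass 70% of its speed; a pose out of reach is approached as far as the arm can. A call with a gripper value outside its range is refused whole. The fingers move at their own pace and stop on an object; "force" is the grip in N (left out, the last holds). Time passes only in rows, so rows that repeat a pose let the fingers close. It gives the time, the measured TCP pose, the force and the opening at its end, in the units of the state.
- robot.sense(): the state, without advancing time (a new reading comes with each control period).
- robot.snapshot(name): name is "scene" or "top" or "wrist"; returns a dict with "img" (384x512x3 uint8, red, green, blue), "range_z" (384x512 float32, m along the optical axis (not along the pixel's ray), 0 where there is no reading), "vertical_fov" (degrees; the focal length in pixels is half the picture's height over the tangent of half this angle, whatever the lens; pixels are square), "cx", "cy" (the principal point, pixels), "distortion" ([k1, k2, p1, p2, k3] as OpenCV has them; the pictures are not rectified), "camera_from_world" (4x4, takes a point from world to camera coordinates). Camera axes: x right, y down, z forward; pixel columns grow to the right and rows downward; lengths in m; the calibration is good to about 2 mm. A picture is of the moment at which its call begins.
- robot.hand_in(): hands the job in, once; it reports no verdict.
The state is a dict: "time_s": time; "q": joint angles; "dq": joint speeds; "joint_torque": joint torques, N m; "position": TCP position; "tcp_rot": TCP orientation; "wrist_force": force on the tool from outside, world axes, zero at the start; "moment": the same for the moment, N m; "finger_gap": finger opening in m.
Only numpy, scipy, OpenCV 4.12 (cv2) and the standard library are available. Lean on these libraries where they do the work, as an engineer would, in place of code of your own. Each camera call takes 0.05 s, during which the arm holds its last target.

## Working session

There is one attempt and no reset: what is moved stays moved. The work goes in short steps, Python scripts to look and compute and a tool call to move; the robot and the scene stay as the last step left them, time stands still between calls to the robot, and variables do not carry over. Pictures are saved under pics/ and viewed, and the job is handed in when it is done.

Besides the shell and the picture viewer there is one more tool, called after "Emit:" as name([rows], argument=value, ...), one row to a line, values as JSON. step_arm: Moves the arm, as the interface text tells. Its arguments: {"type":"object","properties":{"plan":{"type":"array","items":{"type":"array","items":{"type":"array","items":{"type":"number"}}}},"force":{"type":"number"}},"required":["plan"]}

```bash
mkdir -p pics; ls
cat > h.py <<'E'
import numpy as np, cv2, pickle
from plant import robot
def snap(name,tag):
    s=robot.snapshot(name); cv2.imwrite(f'pics/{tag}.png',s['img'][:,:,::-1]); pickle.dump(s,open(f'{tag}.pkl','wb')); return s
def load(tag): return pickle.load(open(f'{tag}.pkl','rb'))
def K(s):
    f=s['img'].shape[0]/2/np.tan(np.radians(s['vertical_fov'])/2)
    return np.array([[f,0,s['cx']],[0,f,s['cy']],[0,0,1.]])
def rays(s,uv):
    uv=np.asarray(uv,float).reshape(-1,1,2)
    return cv2.undistortPoints(uv,K(s),np.array(s['distortion'],float)).reshape(-1,2)
def pts(s,uv):
    """world points from depth"""
    uv=np.asarray(uv); n=rays(s,uv); z=s['range_z'][uv[:,1].astype(int),uv[:,0].astype(int)]
    c=np.c_[n*z[:,None],z,np.ones(len(z))]
    return (np.linalg.inv(s['camera_from_world'])@c.T).T[:,:3]
def cloud(s):
    H,W=s['range_z'].shape; u,v=np.meshgrid(np.arange(W),np.arange(H))
    return pts(s,np.c_[u.ravel(),v.ravel()]).reshape(H,W,3)
def proj(s,P):
    P=np.asarray(P,float).reshape(-1,3); T=s['camera_from_world']; 
    r,_=cv2.Rodrigues(T[:3,:3]); return cv2.projectPoints(P,r,T[:3,3],K(s),np.array(s['distortion'],float))[0].reshape(-1,2)
def onplane(s,uv,z):
    n=rays(s,uv); Ti=np.linalg.inv(s['camera_from_world']); d=(Ti[:3,:3]@np.c_[n,np.ones(len(n))].T).T; o=Ti[:3,3]
    return o+d*((z-o[2])/d[:,2])[:,None]
E
python3 - <<'E'
from h import *
for n in ['scene','top','wrist']:
    s=snap(n,n+'0'); print(n,s['vertical_fov'],s['distortion'],s['cx'],s['cy'],np.round(np.linalg.inv(s['camera_from_world'])[:3],3).tolist())
st=robot.sense(); print({k:np.round(v,3).tolist() for k,v in st.items()})
a=[cv2.imread(f'pics/{n}0.png') for n in ['scene','top','wrist']]
E
```

```text
pics
scene 56.31493246384906 [-0.08765939  0.          0.          0.          0.        ] 263.09422164296024 192.39082670979568 [[0.068, 0.795, -0.602, 1.158], [0.998, -0.052, 0.044, -0.218], [0.004, -0.604, -0.797, 0.923]]
top 50.77574483168217 [-0.12917687  0.          0.          0.          0.        ] 245.65393857930178 189.6197742788704 [[-0.01, -0.985, 0.173, 0.353], [-1.0, 0.014, 0.022, -0.206], [-0.024, -0.173, -0.985, 1.046]]
wrist 71.3318760859389 [-0.03183035  0.          0.          0.          0.        ] 253.9495794372019 190.07308606284911 [[0.256, 0.921, 0.294, 0.092], [0.967, -0.243, -0.079, 0.648], [-0.001, 0.304, -0.953, 0.373]]
{'time_s': 0.15, 'q': [-1.411, 0.334, 0.04, 1.466, -0.013, 1.343, -0.058], 'dq': [-0.0, -0.002, -0.0, -0.003, -0.002, -0.002, -0.001], 'joint_torque': [0.001, -65.904, 1.367, -40.587, 0.017, 0.01, 0.0], 'position': [0.166, 0.628, 0.231], 'tcp_rot': [[0.256, 0.967, -0.0], [0.967, -0.256, -0.001], [-0.001, 0.0, -1.0]], 'wrist_force': [0.075, -0.195, 0.47], 'moment': [-0.001, 0.011, -0.033], 'finger_gap': 0.085}
```

View images.

View pics/scene0.png

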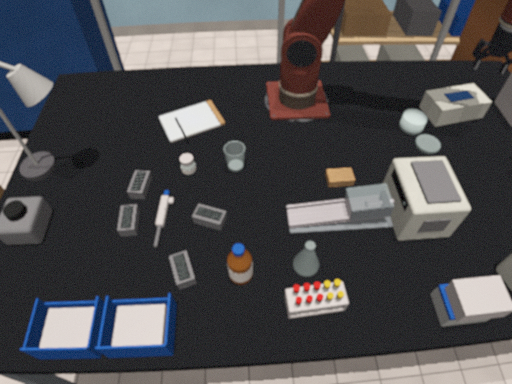

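View pics/top0.png

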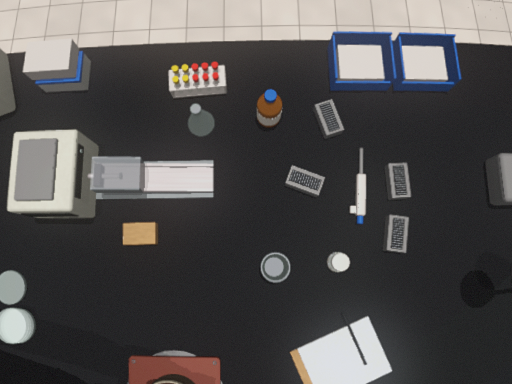

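View pics/wrist0.png

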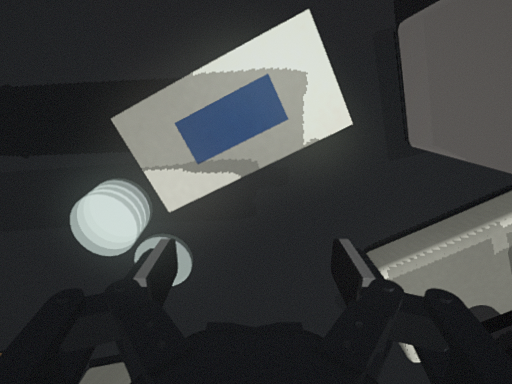

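Run:
```python
from h import *
s=load('top0'); C=cloud(s); sc=load('scene0')
for u,v in [(305,181),(329,118),(399,181),(397,234)]:
    m=np.zeros(C.shape[:2],bool); m[v-28:v+28,u-28:u+28]=1
    m&=(C[...,2]>.028)&(C[...,2]<.06)&(s['range_z']>0)
    n,l=cv2.connectedComponents(m.astype(np.uint8)); k=l[v,u]; m=l==k
    P=C[m]; r=cv2.minAreaRect((P[:,:2]*1000).astype(np.float32)); print((u,v),r,'z',np.percentile(P[:,2],[5,50,95]).round(4),m.sum(), proj(sc,P.mean(0)).round())
g=C[(C[...,2]>.01)&(C[...,2]<.09)]
im=s['img'][:,:,::-1]
a=cv2.resize(im[80:270,265:430],None,fx=3,fy=3,interpolation=cv2.INTER_CUBIC); cv2.imwrite('pics/crop1.png',a)
b=cv2.resize(im[110:230,0:240],None,fx=3.3,fy=3.3,interpolation=cv2.INTER_CUBIC); cv2.imwrite('pics/crop2.png',b)
```

```text
(305, 181) ((554.3499145507812, -334.4056091308594), (90.58235931396484, 51.3675422668457), 68.07799530029297) z [0.0328 0.0361 0.0393] 698 [[209. 213.]]
(329, 118) ((722.194580078125, -404.949462890625), (91.5475845336914, 50.4133186340332), 17.68726921081543) z [0.0319 0.0357 0.0388] 631 [[182. 266.]]
(399, 181) ((550.4679565429688, -579.3562622070312), (89.33348083496094, 52.32741165161133), 2.5783352851867676) z [0.0321 0.0358 0.0388] 655 [[128. 216.]]
(397, 234) ((413.1994323730469, -563.3098754882812), (51.331703186035156, 90.18013000488281), 81.9898452758789) z [0.0322 0.0359 0.039 ] 689 [[139. 180.]]
```

View pics/crop1.png

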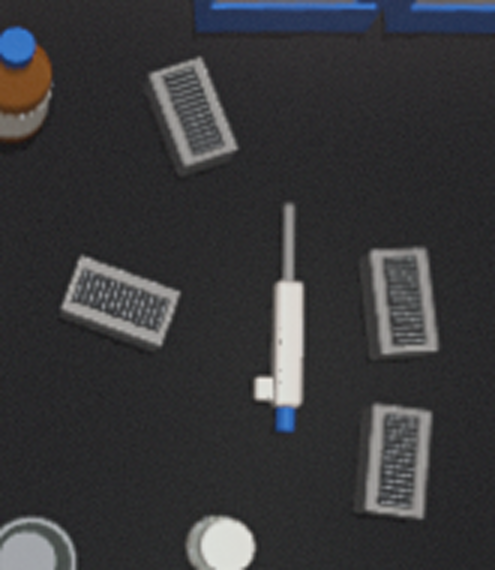

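View pics/crop2.png

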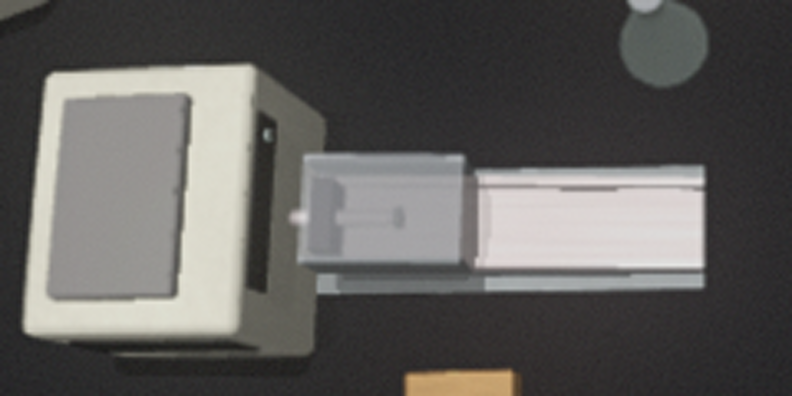

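Run:
```python
from h import *
s=load('top0'); C=cloud(s)
np.set_printoptions(linewidth=200,suppress=True)
for u in [205,190,175,160,150]:
    print(u); print(np.round(C[158:203,u]*1000).astype(int)[:, :].tolist())
s2=load('scene0'); im=s2['img'][:,:,::-1]
cv2.imwrite('pics/crop3.png',cv2.resize(im[150:280,275:475],None,fx=4,fy=4,interpolation=cv2.INTER_CUBIC))
```

```text
205
[[625, -75, -3], [621, -75, 0], [617, -76, 8], [614, -76, 7], [612, -76, 5], [609, -76, 6], [602, -78, 25], [599, -78, 25], [597, -78, 24], [595, -77, 19], [592, -77, 18], [590, -77, 16], [588, -77, 16], [584, -78, 19], [582, -78, 18], [580, -77, 15], [577, -77, 14], [573, -78, 20], [572, -77, 15], [569, -77, 15], [567, -77, 14], [564, -77, 16], [561, -78, 17], [559, -77, 12], [556, -78, 16], [553, -78, 16], [550, -78, 16], [548, -77, 13], [545, -78, 17], [542, -78, 16], [539, -78, 23], [536, -79, 24], [533, -79, 26], [532, -78, 17], [530, -77, 9], [528, -76, 6], [526, -77, 6], [523, -77, 8], [520, -76, 5], [517, -77, 10], [515, -76, 3], [513, -76, 0], [511, -76, -3], [508, -76, 2], [505, -76, 0]]
190
[[625, -35, 1], [622, -35, 1], [620, -34, -2], [615, -36, 7], [611, -36, 10], [603, -40, 32], [601, -40, 31], [598, -40, 30], [597, -39, 25], [595, -38, 21], [593, -38, 21], [590, -38, 19], [587, -39, 22], [585, -38, 18], [583, -38, 17], [580, -38, 19], [576, -39, 21], [574, -38, 20], [572, -38, 16], [569, -38, 19], [566, -39, 19], [563, -39, 21], [560, -39, 22], [559, -38, 17], [55
[... 1600 characters left out ...]
 [510, 44, -2], [507, 44, 1]]
150
[[628, 75, -2], [623, 73, 6], [622, 75, -3], [617, 73, 7], [614, 72, 10], [602, 62, 44], [600, 63, 41], [597, 63, 42], [597, 65, 34], [594, 65, 33], [592, 65, 31], [589, 65, 32], [586, 65, 33], [584, 65, 31], [582, 65, 30], [578, 65, 32], [576, 64, 33], [573, 64, 32], [570, 64, 34], [568, 64, 33], [565, 64, 33], [562, 63, 36], [560, 64, 32], [557, 63, 35], [555, 64, 30], [552, 64, 30], [549, 64, 32], [547, 64, 32], [544, 63, 33], [542, 64, 30], [537, 61, 41], [535, 61, 41], [532, 60, 42], [531, 62, 35], [533, 69, 8], [530, 69, 8], [527, 69, 9], [524, 69, 9], [522, 68, 10], [519, 69, 9], [517, 70, 5], [515, 70, 2], [513, 71, -1], [510, 71, -2], [508, 72, -5]]
```

View pics/crop3.png

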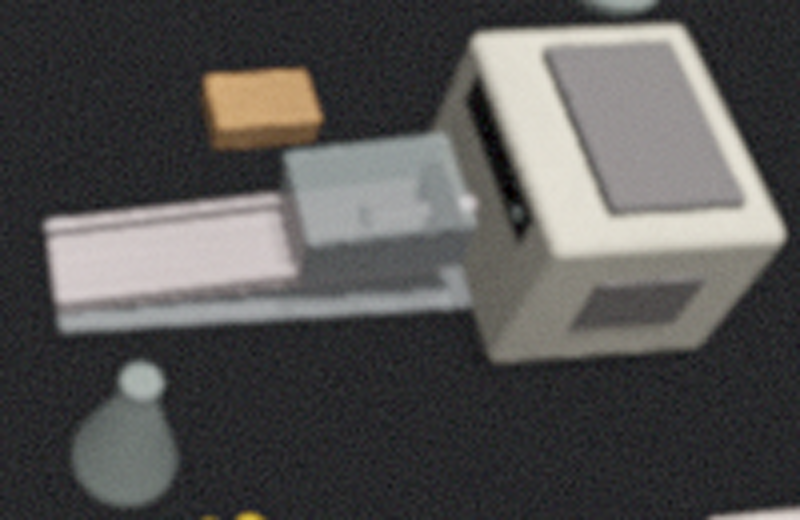

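Run:
```python
from h import *
from scipy.optimize import least_squares
s=load('top0'); C=cloud(s).reshape(-1,3)
def loc(P,x0,y0,yaw):
    ex=np.array([np.cos(yaw),np.sin(yaw)]); d=P[:,:2]-[x0,y0]; a=d@ex; b=d@np.array([-ex[1],ex[0]])
    return a,b
ca,sa=np.cos(.11),np.sin(.11)
P=C[(C[:,0]>.49)&(C[:,0]<.65)&(C[:,1]>-.13)&(C[:,1]<.06)&(C[:,2]>-.02)]
def cost(p):
    a,b=loc(P,p[0],p[1],p[2]); z=P[:,2]-.014-p[3]
    xr=a*ca+z*sa; zr=-a*sa+z*ca
    top=np.where(np.abs(b)<29,1,1)
    def sm(t): return 1/(1+np.exp(-t/.0007))
    on=sm(xr)*sm(.036-np.abs(b)); wall=sm(np.abs(b)-.029)
    model=on*(.010*wall)  # zr
    r=(zr-model); 
    w=sm(.034-np.abs(b))*sm(xr-.004)
    return P,a,b,xr,zr
# robust: wall points
p=np.array([.567,-.095,np.pi/2,0.])
for it in range(4):
    _,a,b,xr,zr=cost(p)
    fl=(np.abs(b)<.022)&(xr>.01)&(xr<.13); 
    wl=(np.abs(np.abs(b)-.0325)<.008)&(zr>.0065)&(zr<.016)&(xr>.01)&(xr<.13)
    A=np.c_[xr[fl],np.ones(fl.sum()),b[fl]]; cf=np.linalg.lstsq(A,zr[fl],rcond=None)[0]
    q=[]
    for sg in(1,-1):
        m=wl&(b*sg>0); q.append(np.polyfit(xr[m],b[m],1)); 
    print('floor',cf,'walls',q,wl.sum())
    c=(q[0]+q[1])/2
    p[2]+=c[0]; n=np.array([-np.sin(p[2]),np.cos(p[2])]); p[:2]+=n*c[1]; p[3]+=cf[1]
    print(p)
_,a,b,xr,zr=cost(p)
m=(np.abs(b)<.02)&(zr>-.006)
print(np.sort(xr[m])[:15])
for bb in np.arange(-.02,.02,.005):
    k=m&(np.abs(b-bb)<.0025); print(bb, np.sort(xr[k])[:3])
# image: project model end lines on images
def W(p,xr,y,z):
    a=xr*ca-z*sa; h=xr*sa+z*ca
    ex=np.array([np.cos(p[2]),np.sin(p[2])]); n=np.array([-ex[1],ex[0]])
    xy=p[:2]+ex*a+n*y; return [xy[0],xy[1],h+.014+p[3]]
for nm in ['top','scene']:
    s=load(nm+'0'); im=cv2.resize(s['img'][:,:,::-1],None,fx=4,fy=4,interpolation=cv2.INTER_CUBIC)
    L=[[(0,-.029,0),(.18,-.029,0)],[(0,.029,0),(.18,.029,0)],[(0,-.029,0),(0,.029,0)],[(0,-.029,.01),(.18,-.029,.01)],[(0,.029,.01),(.18,.029,.01)],[(0,-.036,.01),(.18,-.036,.01)],[(0,.036,.01),(.18,.036,.01)],[(.18,-.041,.052),(.18,.041,.052)],[(.18,-.041,.057),(.18,.041,.057)],[(.282,-.028,0),(.282,.028,0)],[(.282,-.028,.04),(.282,.028,.04)]]
    L+= [[(.205,-.003,.02),(.205,.003,.02)],[(.245,-.003,.02),(.245,.003,.02)],[(.225,-.003,.02),(.225,.003,.02)]]
    for i,(u,v) in enumerate(L):
        q=proj(s,[W(p,*u),W(p,*v)])*4+1.5
        cv2.line(im,tuple(map(int,q[0])),tuple(map(int,q[1])),[(0,0,255),(0,255,0)][i>2] if i<9 else (255,0,0),1)
    cv2.imwrite(f'pics/ov_{nm}.png', im[560:840,300:920] if nm=='top' else im[640:1000,1100:1800])
np.save('chute.npy',p)
```

```text
floor [-0.00033177  0.00022368 -0.00016141] walls [array([0.00636742, 0.03149466]), array([-0.01351365, -0.03197283])] 279
[ 5.67239082e-01 -9.50008543e-02  1.56722321e+00  2.23679598e-04]
floor [-5.44980963e-04  3.22266301e-05  1.09027925e-03] walls [array([0.00983679, 0.03176445]), array([-0.01094346, -0.03169323])] 274
[ 5.67203473e-01 -9.50007073e-02  1.56666988e+00  2.55906228e-04]
floor [-3.68714534e-04 -1.60450312e-05  6.19923949e-04] walls [array([0.01023232, 0.03174369]), array([-0.01039737, -0.03172901])] 273
[ 5.67196133e-01 -9.50006764e-02  1.56658735e+00  2.39861197e-04]
floor [-3.68765677e-04 -9.17204972e-08  6.28724920e-04] walls [array([0.01031402, 0.03173629]), array([-0.01031593, -0.03173635])] 273
[ 5.67196164e-01 -9.50006766e-02  1.56658640e+00  2.39769476e-04]
[-0.00071602 -0.00068701 -0.0006586  -0.00064767 -0.00062292 -0.00059298
 -0.0005713  -0.00054508 -0.00052526 -0.00049982 -0.0004715  -0.0004483
 -0.00043052 -0.00040367 -0.00036491]
-0.02 [0.01269422 0.01532526 0.02054314]
-0.015 [-0.00043052 -0.00040367 -0.00036491]
-0.009999999999999998 [-0.0004483   0.00213702  0.0021637 ]
-0.0049999999999999975 [-0.00049982 -0.0004715   0.00211074]
3.469446951953614e-18 [-0.00054508 -0.00052526  0.00205865]
0.0050000000000000044 [-0.00059298 -0.0005713   0.00200716]
0.010000000000000005 [-0.00064767 -0.00062292  0.0019568 ]
0.015000000000000003 [-0.00068701 -0.0006586   0.00190505]
```

View pics/ov_top.png

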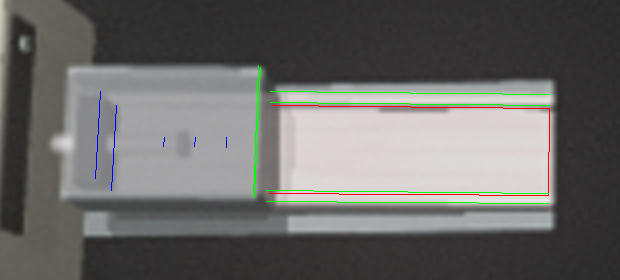

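View pics/ov_scene.png

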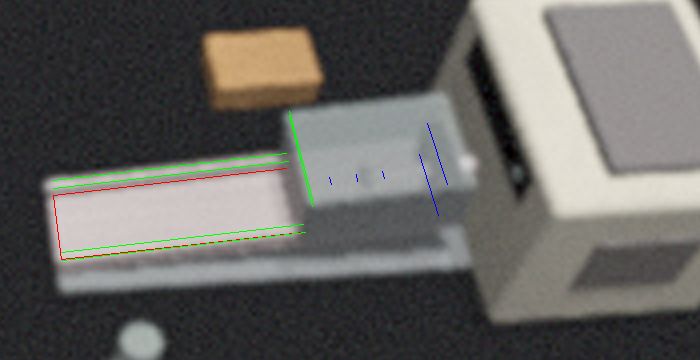

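Emit:
step_arm([
  [[-0.03, 0.04, -0.05, 0, 0, 6, 1], [-0.28, 0.42, -0.06, 0, 0, 60, 1], [-0.28, 0.42, -0.06, 0, 0, 60, 1], [-0.28, 0.42, -0.06, 0, 0, 60, 1], [-0.28, 0.42, -0.06, 0, 0, 60, 1], [-0.28, 0.42, -0.06, 0, 0, 60, 1], [-0.28, 0.42, -0.06, 0, 0, 60, 1], [-0.28, 0.42, -0.06, 0, 0, 60, 1]],
])

```text
time_s: 0.95
position: [0.4218, 0.3378, 0.2851]
tcp_rot: [[0.967, 0.256, -0.0], [0.256, -0.967, 0.0], [-0.0, -0.0, -1.0]]
wrist_force: [1.3, 0.4, 0.1]
finger_gap: 0.0853
```

Emit:
step_arm([
  [[-0.044, 0.684, 0.0, 0, 0, 37, 1], [-0.044, 0.684, 0.0, 0, 0, 37, 1], [-0.044, 0.684, 0.0, 0, 0, 37, 1], [-0.044, 0.684, 0.0, 0, 0, 37, 1], [-0.044, 0.684, 0.0, 0, 0, 37, 1], [-0.044, 0.684, 0.0, 0, 0, 37, 1], [-0.044, 0.684, 0.0, 0, 0, 37, 1], [-0.044, 0.684, 0.0, 0, 0, 37, 1]],
])

```text
time_s: 1.75
position: [0.5004, -0.0544, 0.2852]
tcp_rot: [[0.928, -0.372, 0.0], [-0.372, -0.928, 0.001], [0.0, -0.001, -1.0]]
wrist_force: [1.1, -0.3, -0.6]
finger_gap: 0.0853
```

Run:
```python
from h import *
s=snap('wrist','w1'); print(np.round(np.linalg.inv(s['camera_from_world'])[:3],3).tolist(), robot.sense()['position'], robot.sense()['wrist_force'])
```

```text
[[0.928, -0.354, -0.112, 0.53], [-0.371, -0.885, -0.281, 0.017], [0.0, 0.303, -0.953, 0.428]] [ 0.500852   -0.06345436  0.2856022 ] [-2.68498924 -6.89951488  0.1445596 ]
```

Emit:
step_arm([
  [[0.154, 0.24, 0.115, 0, 0, 0, 1], [0.154, 0.24, 0.115, 0, 0, 0, 1], [0.154, 0.24, 0.115, 0, 0, 0, 1], [0.154, 0.24, 0.115, 0, 0, 0, 1], [0.154, 0.24, 0.115, 0, 0, 0, 1], [0.154, 0.24, 0.115, 0, 0, 0, 1], [0.154, 0.24, 0.115, 0, 0, 0, 1], [0.154, 0.24, 0.115, 0, 0, 0, 1]],
])

```text
time_s: 2.6
position: [0.5529, -0.3343, 0.1687]
tcp_rot: [[0.927, -0.375, -0.003], [-0.375, -0.927, -0.001], [-0.002, 0.002, -1.0]]
wrist_force: [0.8, 1.2, 0.2]
finger_gap: 0.0852
```

Run:
```python
from h import *
s=snap('wrist','w2'); st=robot.sense(); print(st['position'].tolist() if hasattr(st['position'],'tolist') else st['position'], np.round(st['tcp_rot'],4), st['wrist_force'])
a=cv2.imread('pics/w1.png');b=cv2.imread('pics/w2.png');
```

```text
[0.5539110030127462, -0.33241534172299836, 0.16954769829915511] [[ 9.279e-01 -3.729e-01 -1.200e-03]
 [-3.729e-01 -9.279e-01  2.000e-04]
 [-1.200e-03  3.000e-04 -1.000e+00]] [ 0.49158492  0.55859486 -0.43626421]
```

View pics/w1.png

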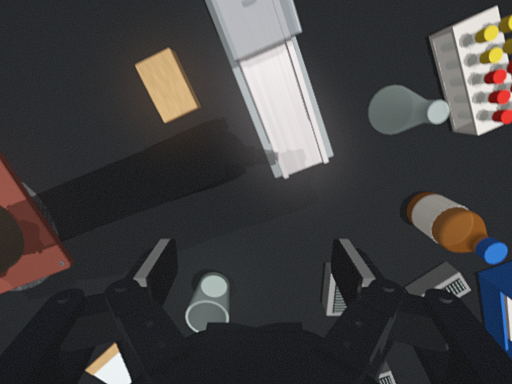

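View pics/w2.png

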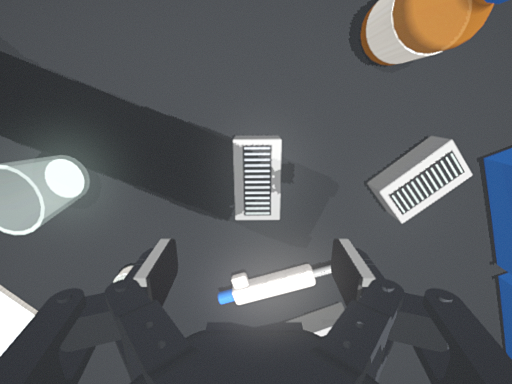

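Run:
```python
from h import *
s=load('w2'); C=cloud(s); st=robot.sense()
m=(C[...,2]>.03)&(C[...,2]<.045); n,l=cv2.connectedComponents(m.astype(np.uint8)); m=l==l[160,240]
P=C[m]; r=cv2.minAreaRect((P[:,:2]*1000).astype(np.float32)); print(r,np.median(P[:,2]))
cor=np.array([[234,137],[281,136],[279.5,219.5],[235,219.5]])
Q=onplane(s,cor,.036)[:,:2]*1000; print(Q.round(1), Q.mean(0)); 
print(np.linalg.norm(np.diff(Q,axis=0),axis=1), [np.degrees(np.arctan2(*(d[::-1]))) for d in (Q[1]-Q[2],Q[0]-Q[3],Q[1]-Q[0])])
# ramp corners from w1
s=load('w1')
cv2.imwrite('pics/w1c.png',cv2.resize(s['img'][0:190,200:340,::-1],None,fx=4,fy=3.15*4/3.15/1.3,interpolation=cv2.INTER_CUBIC))
p=np.load('chute.npy'); p[1]=-.098
ca,sa=np.cos(.11),np.sin(.11)
def W(xr,y,z):
    a=xr*ca-z*sa; h=xr*sa+z*ca
    ex=np.array([np.cos(p[2]),np.sin(p[2])]); n=np.array([-ex[1],ex[0]])
    xy=p[:2]+ex*a+n*y; return [xy[0],xy[1],h+.014]
im=cv2.resize(s['img'][:,:,::-1],None,fx=4,fy=4,interpolation=cv2.INTER_CUBIC)
L=[[(0,-.029,0),(.18,-.029,0)],[(0,.029,0),(.18,.029,0)],[(0,-.029,0),(0,.029,0)],[(0,-.029,.01),(.18,-.029,.01)],[(0,.029,.01),(.18,.029,.01)],[(0,-.036,.01),(.18,-.036,.01)],[(0,.036,.01),(.18,.036,.01)],[(.18,-.041,.052),(.18,.041,.052)],[(.18,-.041,.057),(.18,.041,.057)]]
for i,(u,v) in enumerate(L):
    q=proj(s,[W(*u),W(*v)])*4+1.5
    cv2.line(im,tuple(map(int,q[0])),tuple(map(int,q[1])),[(0,0,255),(0,255,0)][i>2],1)
cv2.imwrite('pics/w1c.png',im[150:740,800:1400])
```

```text
((555.7250366210938, -336.107177734375), (90.0589599609375, 50.0576286315918), 68.536376953125) 0.03653224522016363
[[ 552.1 -283.8]
 [ 596.7 -300.8]
 [ 563.2 -386.7]
 [ 517.  -368.1]] [ 557.26472885 -334.86152662]
[47.76390146 92.25522574 49.8316697 ] [np.float64(68.69219108008134), np.float64(67.3948744412275), np.float64(-20.784827303606292)]
```

View pics/w1c.png

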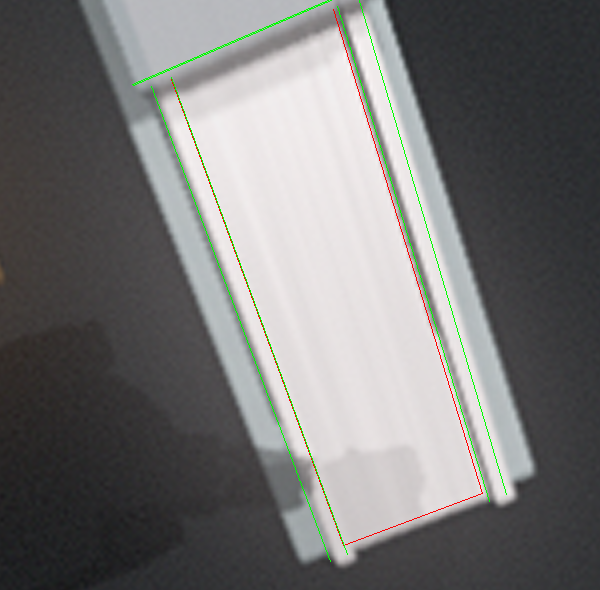

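Emit:
step_arm([
  [[0.003, 0.002, 0.05, 0, 0, 0, 1], [0.003, 0.002, 0.09, 0, 0, 0, 1], [0.003, 0.002, 0.12, 0, 0, 0, 1], [0.003, 0.002, 0.14, 0, 0, 0, 1], [0.003, 0.002, 0.15, 0, 0, 0, 1], [0.003, 0.002, 0.159, 0, 0, 0, 1], [0.003, 0.002, 0.159, 0, 0, 0, 1], [0.003, 0.002, 0.159, 0, 0, 0, 1]],
])

```text
time_s: 3.45
position: [0.557, -0.3353, 0.0122]
tcp_rot: [[0.928, -0.371, 0.001], [-0.371, -0.928, -0.0], [0.002, -0.0, -1.0]]
wrist_force: [0.6, -0.1, 0.7]
finger_gap: 0.0852
```

Emit:
step_arm([
  [[0, 0, 0, 0, 0, 0, 0.75], [0, 0, 0, 0, 0, 0, 0.6], [0, 0, 0, 0, 0, 0, 0.5], [0, 0, 0, 0, 0, 0, 0.4], [0, 0, 0, 0, 0, 0, 0.4], [0, 0, 0, 0, 0, 0, 0.4], [0, 0, 0, 0, 0, 0, 0.4]],
], force=40)

```text
time_s: 4.15
position: [0.5566, -0.3355, 0.0118]
tcp_rot: [[0.928, -0.372, 0.001], [-0.372, -0.928, -0.0], [0.001, -0.0, -1.0]]
wrist_force: [-1.9, 0.5, 5.6]
finger_gap: 0.0494
```

Run:
```python
from h import *
s=snap('scene','s3');snap('wrist','w3'); cv2.imwrite('pics/s3c.png',cv2.resize(s['img'][150:300,120:320,::-1],None,fx=4,fy=4,interpolation=cv2.INTER_CUBIC))
st=robot.sense(); print(st['position'],st['wrist_force'],st['finger_gap'])
```

```text
[ 0.55657801 -0.33551343  0.01178454] [-1.44221058  1.54078193  6.5657886 ] 0.049543469340600256
```

View pics/s3c.png

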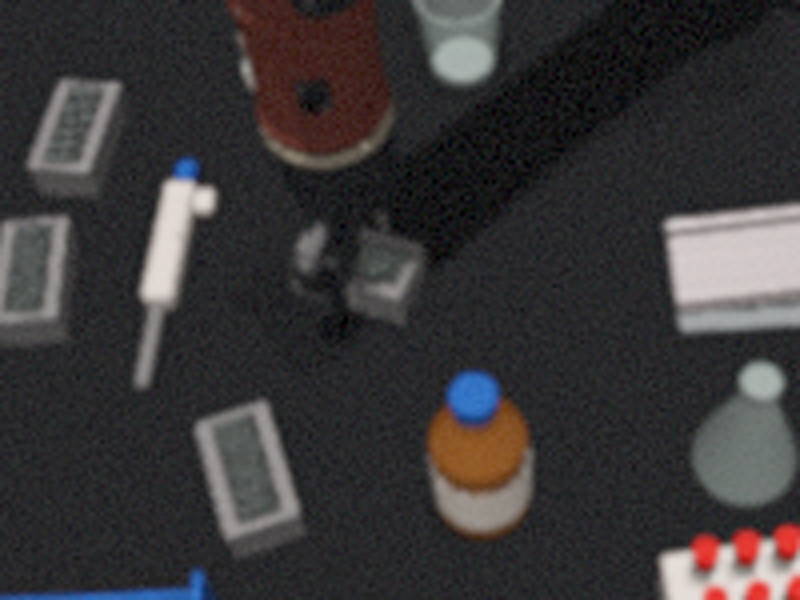

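View pics/w3.png

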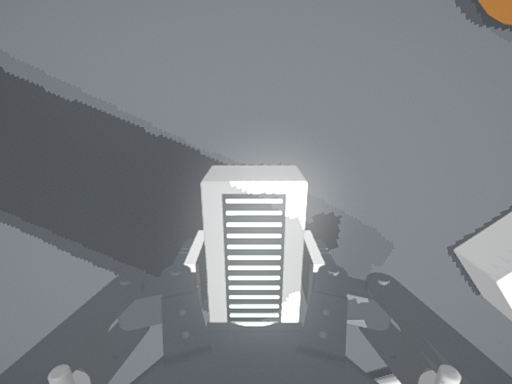

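Emit:
step_arm([
  [[0, 0, -0.03, 0, 0, 0, 0.4], [0, 0, -0.07, 0, 0, 0, 0.4], [0, 0, -0.11, 0, 0, 0, 0.4], [0, 0, -0.14, 0, 0, 0, 0.4], [0, 0, -0.14, 0, 0, 0, 0.4], [0, 0, -0.14, 0, 0, 0, 0.4]],
])

```text
time_s: 4.85
position: [0.5561, -0.3349, 0.1505]
tcp_rot: [[0.928, -0.372, -0.0], [-0.372, -0.928, 0.001], [-0.0, -0.001, -1.0]]
wrist_force: [-0.2, 0.0, -5.2]
finger_gap: 0.0493
```

Run:
```python
from h import *
snap('wrist','w4');st=robot.sense(); print(st['position'],st['wrist_force'],st['finger_gap'],st['moment'])
```

```text
[ 0.55565394 -0.33456064  0.14942703] [ 0.16740095 -0.58820159 -5.21092819] 0.04914147743796031 [0.00640941 0.00037568 0.02041371]
```

View pics/w4.png

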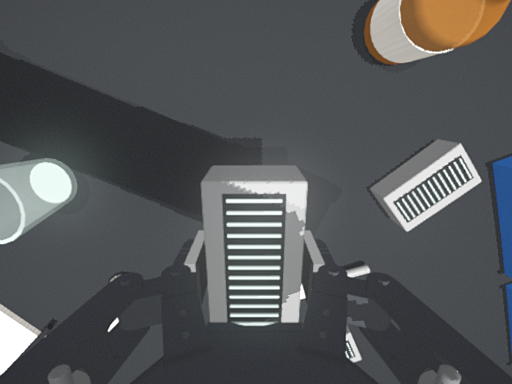

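Emit:
step_arm([
  [[-0.0396, -0.129, 0, 0, 0, -21.8, 0.4], [-0.0396, -0.129, 0, 0, 0, -21.8, 0.4], [-0.0396, -0.129, 0, 0, 0, -21.8, 0.4], [-0.0396, -0.129, 0, 0, 0, -21.8, 0.4], [-0.0396, -0.129, 0, 0, 0, -21.8, 0.4], [-0.0396, -0.129, 0, 0, 0, -21.8, 0.4], [-0.0396, -0.129, 0, 0, 0, -21.8, 0.4], [-0.0396, -0.129, 0, 0, 0, -21.8, 0.4]],
])

```text
time_s: 5.7
position: [0.567, -0.2021, 0.1507]
tcp_rot: [[1.0, -0.003, -0.001], [-0.003, -1.0, -0.001], [-0.001, 0.001, -1.0]]
wrist_force: [0.2, -0.0, -4.9]
finger_gap: 0.0489
```

Run:
```python
from h import *
s=snap('wrist','w5');st=robot.sense(); print(st['position'],st['wrist_force'],np.round(st['tcp_rot'],4))
p=np.load('chute.npy'); p[1]=-.098
ca,sa=np.cos(.11),np.sin(.11)
def W(xr,y,z):
    a=xr*ca-z*sa; h=xr*sa+z*ca
    ex=np.array([np.cos(p[2]),np.sin(p[2])]); n=np.array([-ex[1],ex[0]])
    xy=p[:2]+ex*a+n*y; return [xy[0],xy[1],h+.014]
im=cv2.resize(s['img'][:,:,::-1],None,fx=4,fy=4,interpolation=cv2.INTER_CUBIC)
L=[[(0,-.029,0),(.18,-.029,0)],[(0,.029,0),(.18,.029,0)],[(0,-.029,0),(0,.029,0)],[(0,-.029,.01),(.18,-.029,.01)],[(0,.029,.01),(.18,.029,.01)],[(0,-.036,.01),(.18,-.036,.01)],[(0,.036,.01),(.18,.036,.01)],[(.18,-.041,.052),(.18,.041,.052)],[(.18,-.041,.057),(.18,.041,.057)]]
cv2.imwrite('pics/w5r.png',im[100:700,700:1340])
for i,(u,v) in enumerate(L):
    q=proj(s,[W(*u),W(*v)])*4+1.5
    cv2.line(im,tuple(map(int,q[0])),tuple(map(int,q[1])),[(0,0,255),(0,255,0)][i>2],1)
cv2.imwrite('pics/w5c.png',im[100:700,700:1340])
```

```text
[ 0.56713522 -0.20186691  0.15080911] [-0.50010202  0.24753509 -4.24301342] [[ 1.0e+00 -2.3e-03 -4.0e-04]
 [-2.3e-03 -1.0e+00 -4.0e-04]
 [-4.0e-04  4.0e-04 -1.0e+00]]
```

View pics/w5.png

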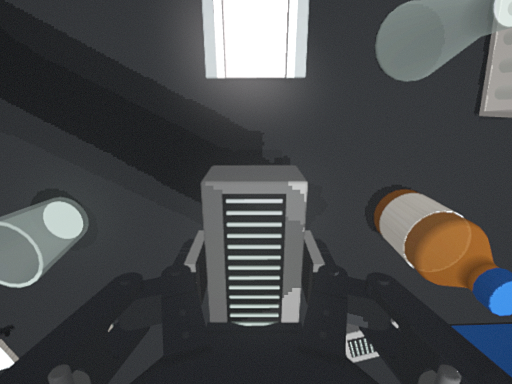

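View pics/w5c.png

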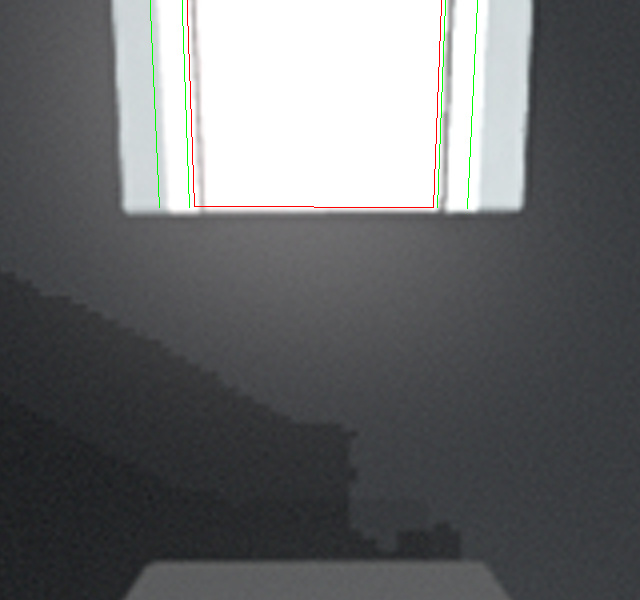

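Run:
```python
from h import *
s=load('w5');st=robot.sense(); R=st['tcp_rot'];t=st['position']
for x in(-.025,.025):
  for y in(-.045,.045):
    for z in(-.0242,.0118):
      print(x,y,z,proj(s,R@[x,y,z]+t).round(1))
im=s['img'][:,:,::-1]; cv2.imwrite('pics/w5k.png',cv2.resize(im[150:340,180:330],None,fx=3.1*1.2,fy=3.1,interpolation=cv2.INTER_CUBIC))
cv2.imwrite('pics/w5k.png',cv2.resize(im[150:340,180:330],None,fx=3.1,fy=3.1,interpolation=cv2.INTER_CUBIC))
```

```text
-0.025 -0.045 -0.0242 [[197.8 178.5]]
-0.025 -0.045 0.0118 [[210.1 162.4]]
-0.025 0.045 -0.0242 [[208.4 332.3]]
-0.025 0.045 0.0118 [[216.7 290.6]]
0.025 -0.045 -0.0242 [[306.9 178.5]]
0.025 -0.045 0.0118 [[295.3 162.4]]
0.025 0.045 -0.0242 [[296.9 332.3]]
0.025 0.045 0.0118 [[289.  290.6]]
```

View pics/w5k.png

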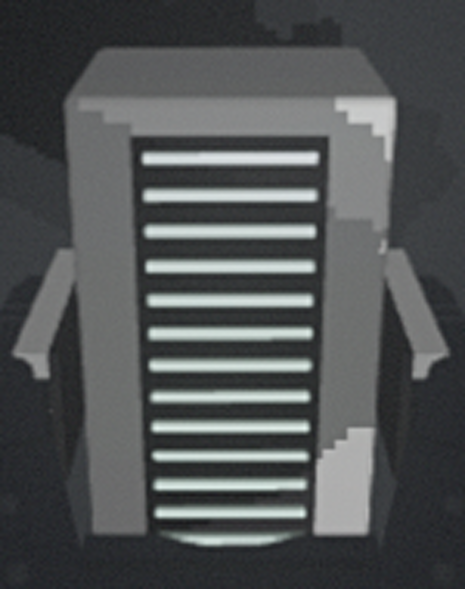

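Emit:
step_arm([
  [[0, -0.05, 0.02, 2, 0, 0, 0.4], [0.0002, -0.1, 0.04, 4, 0, 0, 0.4], [0.0002, -0.14, 0.06, 6.3, 0, 0, 0.4], [0.0002, -0.1756, 0.07, 6.3, 0, 0, 0.4], [0.0002, -0.1756, 0.085, 6.3, 0, 0, 0.4], [0.0002, -0.1756, 0.092, 6.3, 0, 0, 0.4], [0.0002, -0.1756, 0.092, 6.3, 0, 0, 0.4], [0.0002, -0.1756, 0.092, 6.3, 0, 0, 0.4]],
])

```text
time_s: 6.55
position: [0.5681, -0.027, 0.0596]
tcp_rot: [[1.0, -0.003, 0.001], [-0.003, -0.994, 0.109], [0.001, -0.109, -0.994]]
wrist_force: [-0.1, -0.1, -4.4]
finger_gap: 0.0489
```

Run:
```python
from h import *
s=snap('wrist','w6');s2=snap('top','t6');s3=snap('scene','s6');st=robot.sense(); print(st['position'],st['wrist_force'],np.round(st['tcp_rot'],4))
a=cv2.resize(s2['img'][120:220,80:240,::-1],None,fx=3.7,fy=3.7,interpolation=cv2.INTER_CUBIC)
cv2.imwrite('pics/t6c.png',a)
cv2.imwrite('pics/s6c.png',cv2.resize(s3['img'][150:270,270:430,::-1],None,fx=4,fy=4,interpolation=cv2.INTER_CUBIC))
```

```text
[ 0.56832152 -0.0262847   0.05979643] [ 0.04119078 -0.11733761 -4.16624312] [[ 1.     -0.0019  0.0014]
 [-0.0021 -0.994   0.1095]
 [ 0.0012 -0.1095 -0.994 ]]
```

View pics/w6.png

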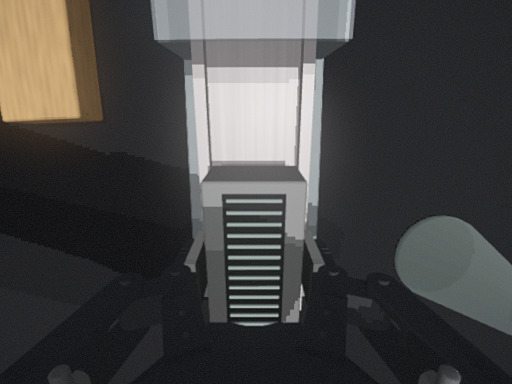

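View pics/s6c.png

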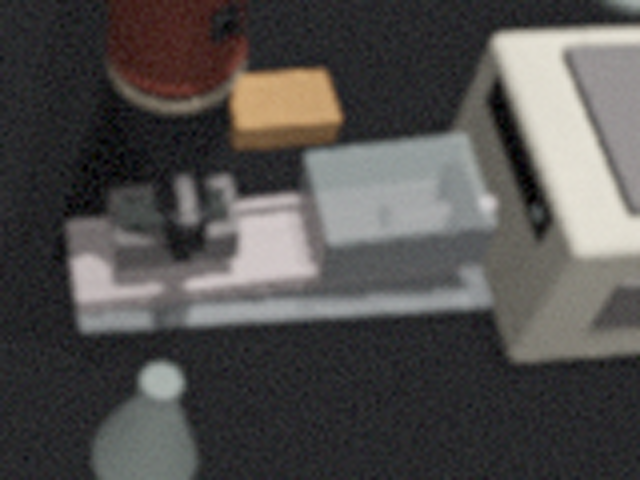

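Emit:
step_arm([
  [[-0.0005, 0, 0.008, 0, 0, 0, 0.4], [-0.0005, 0, 0.014, 0, 0, 0, 0.4], [-0.0005, 0, 0.018, 0, 0, 0, 0.4], [-0.0005, 0, 0.021, 0, 0, 0, 0.4], [-0.0005, 0, 0.021, 0, 0, 0, 0.4]],
])

```text
time_s: 7.2
position: [0.5669, -0.0229, 0.0376]
tcp_rot: [[1.0, -0.001, -0.001], [-0.0, -0.994, 0.11], [-0.001, -0.11, -0.994]]
wrist_force: [-0.2, -0.1, -4.6]
finger_gap: 0.0493
```

Emit:
step_arm([
  [[0, 0, 0.001, 0, 0, 0, 0.4], [0, 0, 0.0015, 0, 0, 0, 0.4]],
])

```text
time_s: 7.4
position: [0.5674, -0.0228, 0.0368]
tcp_rot: [[1.0, -0.0, 0.0], [-0.001, -0.994, 0.11], [0.0, -0.11, -0.994]]
wrist_force: [-0.1, -0.3, -5.0]
finger_gap: 0.0492
```

Emit:
step_arm([
  [[0, 0, 0.001, 0, 0, 0, 0.4], [0, 0, 0.0015, 0, 0, 0, 0.4]],
])

```text
time_s: 7.6
position: [0.5673, -0.0226, 0.0352]
tcp_rot: [[1.0, -0.001, 0.0], [-0.001, -0.994, 0.11], [0.0, -0.11, -0.994]]
wrist_force: [0.4, 0.0, -4.2]
finger_gap: 0.0491
```

Emit:
step_arm([
  [[0, 0, 0.0005, 0, 0, 0, 0.4], [0, 0, 0.001, 0, 0, 0, 0.4]],
])

```text
time_s: 7.8
position: [0.5673, -0.0225, 0.0342]
tcp_rot: [[1.0, -0.0, 0.0], [-0.0, -0.994, 0.11], [0.0, -0.11, -0.994]]
wrist_force: [-1.7, -0.5, 3.8]
finger_gap: 0.0493
```

Emit:
step_arm([
  [[0, 0, 0.0005, 0, 0, 0, 0.4], [0, 0, 0.001, 0, 0, 0, 0.4]],
])

```text
time_s: 8.0
position: [0.5674, -0.0225, 0.0342]
tcp_rot: [[1.0, -0.001, 0.0], [-0.001, -0.994, 0.111], [0.0, -0.111, -0.994]]
wrist_force: [-7.7, -0.5, 14.6]
finger_gap: 0.0492
```

Emit:
step_arm([
  [[0, 0, -0.0005, 0, 0, 0, 0.65], [0, 0, -0.0005, 0, 0, 0, 0.7], [0, 0, -0.0005, 0, 0, 0, 0.85], [0, 0, -0.0005, 0, 0, 0, 1], [0, 0, -0.0005, 0, 0, 0, 1]],
])

```text
time_s: 8.5
position: [0.5673, -0.0224, 0.0337]
tcp_rot: [[1.0, -0.0, 0.0], [-0.001, -0.994, 0.11], [0.0, -0.11, -0.994]]
wrist_force: [0.4, 0.8, -0.6]
finger_gap: 0.0854
```

Run:
```python
from h import *
s=snap('wrist','w7');s3=snap('scene','s7');st=robot.sense(); print(st['position'],st['wrist_force'],st['finger_gap'])
cv2.imwrite('pics/s7c.png',cv2.resize(s3['img'][150:270,270:430,::-1],None,fx=4,fy=4,interpolation=cv2.INTER_CUBIC))
```

```text
[ 0.56731622 -0.02243623  0.03366117] [0.09312498 0.37735827 0.03619864] 0.08530427331151204
```

View pics/w7.png

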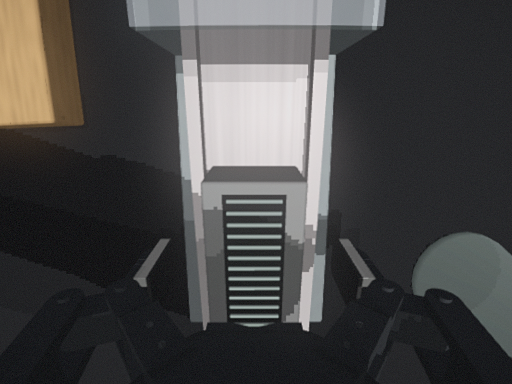

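View pics/s7c.png

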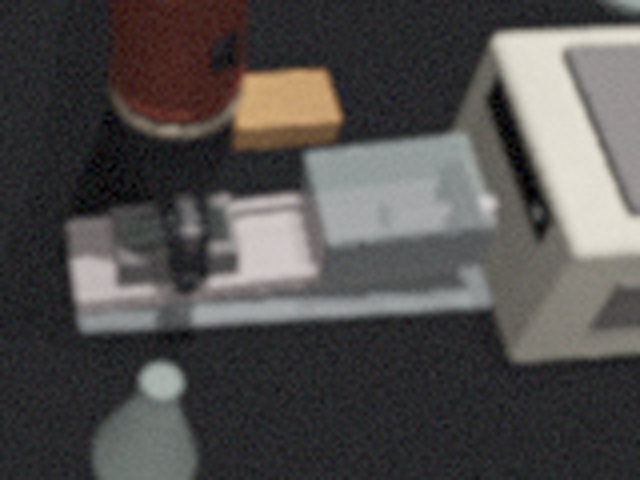

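Emit:
step_arm([
  [[0, 0, -0.03, 0, 0, 0, 1], [0, 0, -0.06, 0, 0, 0, 1], [0, 0, -0.07, 0, 0, 0, 0.5], [0, 0.03, -0.07, 0, 0, 0, 0], [0, 0.064, -0.07, 2, 0, 0, 0], [0, 0.064, -0.07, 2, 0, 0, 0], [0, 0.064, -0.07, 2, 0, 0, 0], [0, 0.064, -0.07, 2, 0, 0, 0]],
], force=40)

```text
time_s: 9.4
position: [0.5672, -0.0927, 0.0958]
tcp_rot: [[1.0, 0.0, -0.001], [0.0, -0.989, 0.145], [-0.001, -0.145, -0.989]]
wrist_force: [0.4, 0.4, 0.2]
finger_gap: 0.0005
```

Run:
```python
from h import *
s=snap('wrist','w8');s3=snap('scene','s8');st=robot.sense(); print(st['position'],st['wrist_force'],st['finger_gap'],np.round(st['tcp_rot'],4))
cv2.imwrite('pics/s8c.png',cv2.resize(s3['img'][150:270,270:430,::-1],None,fx=4,fy=4,interpolation=cv2.INTER_CUBIC))
```

```text
[ 0.56735382 -0.09220614  0.09601768] [ 0.5831924   0.08858272 -0.4393296 ] 0.0001865677119858564 [[ 1.000e+00  1.500e-03 -6.000e-04]
 [ 1.600e-03 -9.895e-01  1.447e-01]
 [-3.000e-04 -1.447e-01 -9.895e-01]]
```

View pics/w8.png

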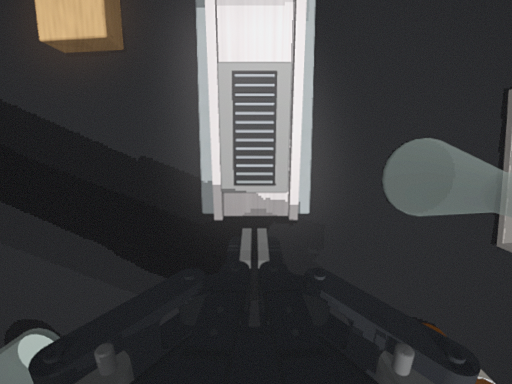

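View pics/s8c.png

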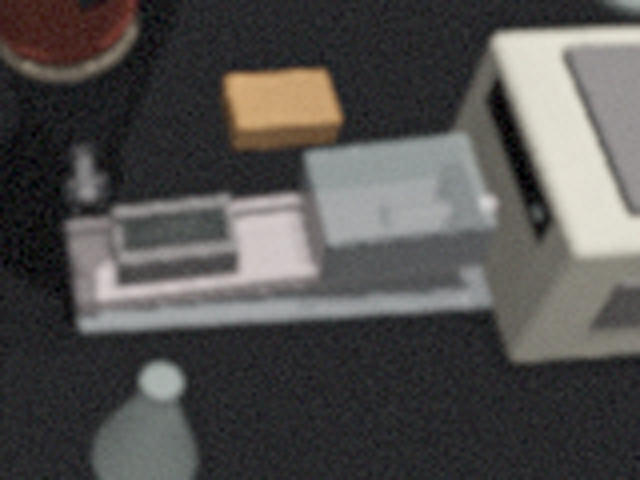

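Emit:
step_arm([
  [[0, 0.005, 0.03, 0, 0, 0, 0], [0, 0.005, 0.05, 0, 0, 0, 0], [0, 0.005, 0.065, 0, 0, 0, 0], [0, 0.005, 0.073, 0, 0, 0, 0], [0, 0.005, 0.073, 0, 0, 0, 0], [0, 0.005, 0.073, 0, 0, 0, 0]],
])

```text
time_s: 10.1
position: [0.5677, -0.0882, 0.0239]
tcp_rot: [[1.0, -0.0, 0.001], [-0.0, -0.99, 0.144], [0.001, -0.144, -0.99]]
wrist_force: [-0.0, -0.5, 0.8]
finger_gap: 0.0001
```

Run:
```python
from h import *
st=robot.sense(); p=st['position'];print(p,st['wrist_force']); ca,sa=np.cos(.11),np.sin(.11); a,h=p[1]+.098,p[2]-.014; print('xr',a*ca+h*sa,'zr',-a*sa+h*ca)
print(st['tcp_rot'].T@[0,ca,sa])
s=snap('scene','s9');cv2.imwrite('pics/s9c.png',cv2.resize(s['img'][150:270,270:430,::-1],None,fx=4,fy=4,interpolation=cv2.INTER_CUBIC))
```

```text
[ 0.56772635 -0.08820515  0.02392631] [-0.01907313 -0.53789513  0.76211008]
xr 0.01082534229857954 zr 0.008791056824997265
[-1.86888599e-04 -9.99399555e-01  3.46481593e-02]
```

View pics/s9c.png

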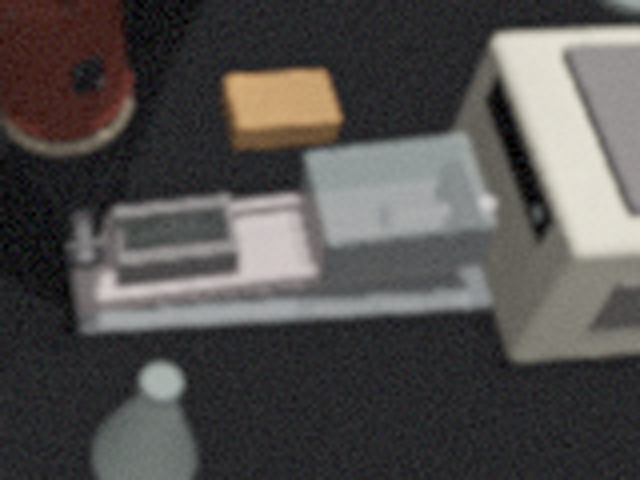

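Emit:
step_arm([
  [[0, -0.003, 0.0001, 0, 0, 0, 0], [0, -0.006, 0.0002, 0, 0, 0, 0], [0, -0.009, 0.0003, 0, 0, 0, 0], [0, -0.012, 0.0004, 0, 0, 0, 0], [0, -0.015, 0.0005, 0, 0, 0, 0], [0, -0.018, 0.0006, 0, 0, 0, 0], [0, -0.021, 0.0007, 0, 0, 0, 0], [0, -0.024, 0.0008, 0, 0, 0, 0]],
])

```text
time_s: 10.95
position: [0.5674, -0.0646, 0.0262]
tcp_rot: [[1.0, -0.001, 0.001], [-0.001, -0.99, 0.144], [0.0, -0.144, -0.99]]
wrist_force: [0.3, -5.8, 3.7]
finger_gap: 0.0001
```

Emit:
step_arm([
  [[0, -0.003, 0.0001, 0, 0, 0, 0], [0, -0.006, 0.0002, 0, 0, 0, 0], [0, -0.009, 0.0003, 0, 0, 0, 0], [0, -0.012, 0.0004, 0, 0, 0, 0], [0, -0.015, 0.0005, 0, 0, 0, 0], [0, -0.018, 0.0006, 0, 0, 0, 0], [0, -0.021, 0.0007, 0, 0, 0, 0], [0, -0.024, 0.0008, 0, 0, 0, 0]],
])

```text
time_s: 11.75
position: [0.5674, -0.0406, 0.0288]
tcp_rot: [[1.0, -0.001, 0.0], [-0.001, -0.99, 0.144], [0.0, -0.144, -0.99]]
wrist_force: [-0.4, -5.4, 2.4]
finger_gap: -0.0002
```

```bash
cat > r.py <<'E'
from h import *
st=robot.sense(); p=st['position'];ca,sa=np.cos(.11),np.sin(.11); a,h=p[1]+.098,p[2]-.014; f=st['wrist_force']
print('t',st['time_s'],'xr',round(a*ca+h*sa,4),'zr',round(-a*sa+h*ca,4),'x',round(p[0],4),'F along',f@[0,ca,sa],'normal',f@[0,-sa,ca],'Fx',f[0],'dir',st['tcp_rot'].T@[0,ca,sa])
E
python3 r.py
python3 - <<'E'
from h import *
s=snap('scene','s10');cv2.imwrite('pics/s10c.png',cv2.resize(s['img'][150:270,270:430,::-1],None,fx=4,fy=4,interpolation=cv2.INTER_CUBIC))
snap('wrist','w10')
E
```

```text
t 11.75 xr 0.0587 zr 0.0084 x 0.5674 F along -5.100071852128767 normal 2.981843173238479 Fx -0.406089333693161 dir [-7.49631853e-04 -9.99407802e-01  3.44018074e-02]
```

View pics/s10c.png

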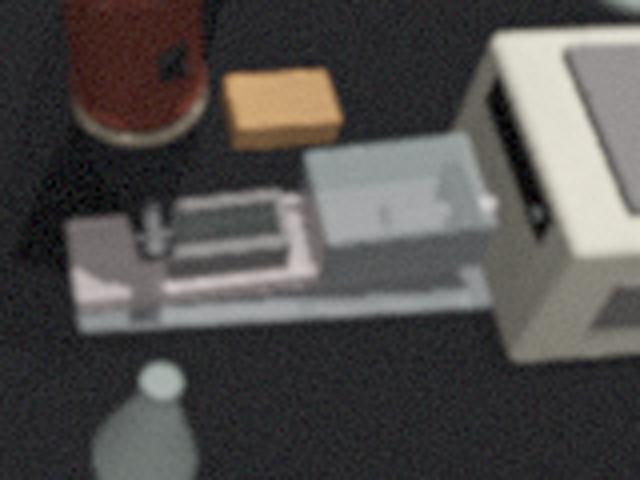

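View pics/w10.png

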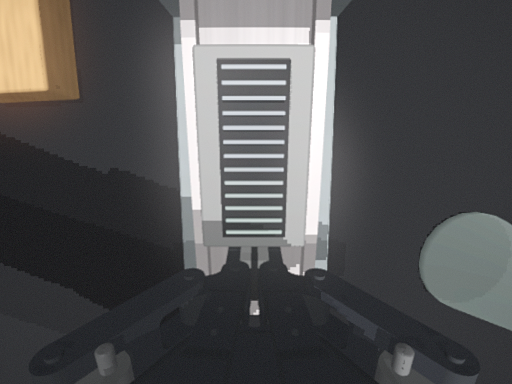

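Emit:
step_arm([
  [[0, -0.003, 0.0001, 0, 0, 0, 0], [0, -0.006, 0.0002, 0, 0, 0, 0], [0, -0.009, 0.0003, 0, 0, 0, 0], [0, -0.012, 0.0004, 0, 0, 0, 0], [0, -0.015, 0.0005, 0, 0, 0, 0], [0, -0.018, 0.0006, 0, 0, 0, 0], [0, -0.021, 0.0007, 0, 0, 0, 0], [0, -0.024, 0.0008, 0, 0, 0, 0]],
])

```text
time_s: 12.65
position: [0.5673, -0.0168, 0.0314]
tcp_rot: [[1.0, -0.001, 0.0], [-0.001, -0.99, 0.144], [0.0, -0.144, -0.99]]
wrist_force: [0.1, -4.6, 2.4]
finger_gap: -0.0002
```

Emit:
step_arm([
  [[0, -0.002, 0.0001, 0, 0, 0, 0], [0, -0.004, 0.0001, 0, 0, 0, 0], [0, -0.006, 0.0002, 0, 0, 0, 0], [0, -0.008, 0.0003, 0, 0, 0, 0], [0, -0.01, 0.0003, 0, 0, 0, 0], [0, -0.012, 0.0004, 0, 0, 0, 0], [0, -0.013, 0.0004, 0, 0, 0, 0], [0, -0.014, 0.0005, 0, 0, 0, 0]],
])

```text
time_s: 13.45
position: [0.5674, -0.0027, 0.0329]
tcp_rot: [[1.0, -0.001, 0.0], [-0.001, -0.99, 0.144], [0.0, -0.144, -0.99]]
wrist_force: [-0.2, -5.6, 3.1]
finger_gap: 0.0002
```

```bash
python3 r.py
python3 - <<'E'
from h import *
s=snap('scene','s11');cv2.imwrite('pics/s11c.png',cv2.resize(s['img'][150:270,270:430,::-1],None,fx=4,fy=4,interpolation=cv2.INTER_CUBIC))
s=snap('top','t11');cv2.imwrite('pics/t11c.png',cv2.resize(s['img'][130:220,80:230,::-1],None,fx=5,fy=5,interpolation=cv2.INTER_CUBIC))
E
```

```text
t 13.45 xr 0.0968 zr 0.0083 x 0.5674 F along -5.234823147257934 normal 3.657666938202924 Fx -0.21299524143602463 dir [-6.08554842e-04 -9.99400633e-01  3.46121936e-02]
```

View pics/s11c.png

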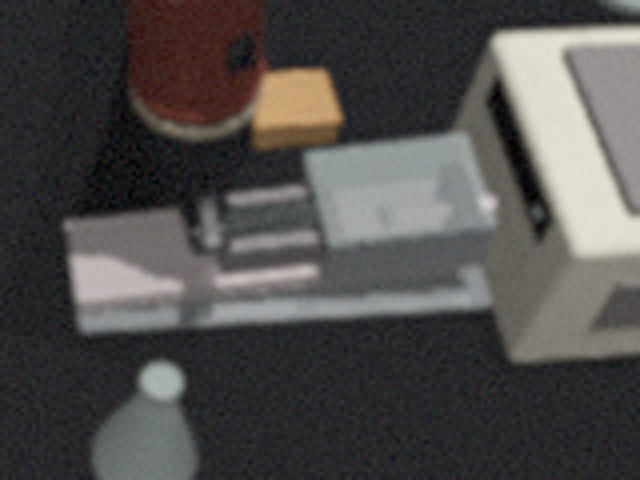

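View pics/t11c.png

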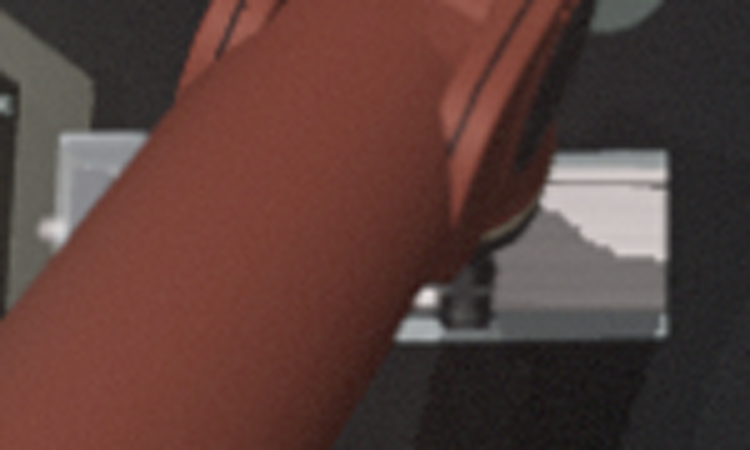

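Emit:
step_arm([
  [[0, -0.001, 0, 0, 0, 0, 0], [0, -0.002, 0.0001, 0, 0, 0, 0], [0, -0.003, 0.0001, 0, 0, 0, 0]],
])

```text
time_s: 13.85
position: [0.5673, 0.0001, 0.0332]
tcp_rot: [[1.0, -0.001, 0.0], [-0.001, -0.99, 0.144], [0.0, -0.144, -0.99]]
wrist_force: [0.3, -5.9, 3.0]
finger_gap: -0.0
```

Emit:
step_arm([
  [[0, -0.001, 0, 0, 0, 0, 0], [0, -0.002, 0.0001, 0, 0, 0, 0], [0, -0.003, 0.0001, 0, 0, 0, 0]],
])

```text
time_s: 14.15
position: [0.5673, 0.0031, 0.0336]
tcp_rot: [[1.0, -0.001, 0.0], [-0.001, -0.99, 0.144], [0.0, -0.144, -0.99]]
wrist_force: [0.8, -5.8, 2.7]
finger_gap: 0.0003
```

Emit:
step_arm([
  [[0, -0.001, 0, 0, 0, 0, 0], [0, -0.002, 0.0001, 0, 0, 0, 0], [0, -0.003, 0.0001, 0, 0, 0, 0]],
])

```text
time_s: 14.45
position: [0.5673, 0.0061, 0.0339]
tcp_rot: [[1.0, -0.001, 0.0], [-0.001, -0.99, 0.144], [0.0, -0.144, -0.99]]
wrist_force: [-0.0, -5.7, 3.1]
finger_gap: -0.0002
```

```bash
python3 r.py
python3 - <<'E'
from h import *
s=snap('scene','s12');cv2.imwrite('pics/s12c.png',cv2.resize(s['img'][180:235,310:420,::-1],None,fx=7,fy=7,interpolation=cv2.INTER_CUBIC))
E
```

```text
t 14.45 xr 0.1057 zr 0.0083 x 0.5673 F along -5.286577933495585 normal 3.72801933115674 Fx -0.019502429644863956 dir [-7.71721604e-04 -9.99400639e-01  3.46087786e-02]
```

View pics/s12c.png

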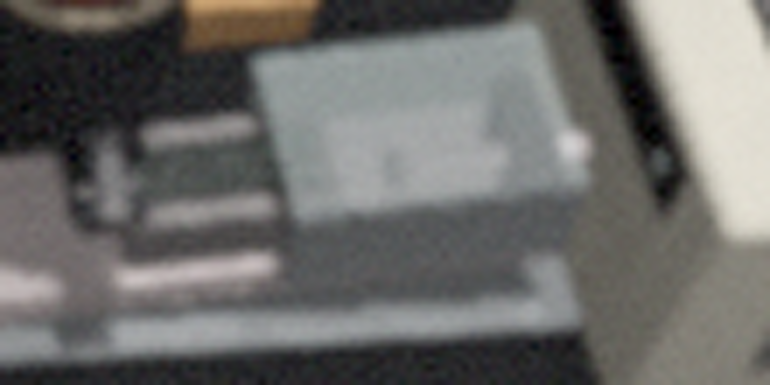

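Emit:
step_arm([
  [[0, -0.001, 0, 0, 0, 0, 0], [0, -0.002, 0.0001, 0, 0, 0, 0], [0, -0.003, 0.0001, 0, 0, 0, 0]],
])

```text
time_s: 14.8
position: [0.5673, 0.0091, 0.0342]
tcp_rot: [[1.0, -0.001, 0.0], [-0.001, -0.99, 0.144], [0.0, -0.144, -0.99]]
wrist_force: [-0.0, -5.5, 2.4]
finger_gap: 0.0003
```

Emit:
step_arm([
  [[0, -0.001, 0, 0, 0, 0, 0], [0, -0.002, 0.0001, 0, 0, 0, 0], [0, -0.003, 0.0001, 0, 0, 0, 0]],
])

```text
time_s: 15.1
position: [0.5673, 0.0121, 0.0345]
tcp_rot: [[1.0, -0.001, 0.0], [-0.001, -0.99, 0.144], [-0.0, -0.144, -0.99]]
wrist_force: [0.1, -4.2, 3.0]
finger_gap: -0.0
```

Emit:
step_arm([
  [[0, -0.001, 0, 0, 0, 0, 0], [0, -0.002, 0.0001, 0, 0, 0, 0]],
])

```text
time_s: 15.3
position: [0.5673, 0.0141, 0.0347]
tcp_rot: [[1.0, -0.001, 0.0], [-0.001, -0.99, 0.144], [-0.0, -0.144, -0.99]]
wrist_force: [-0.0, -5.7, 3.2]
finger_gap: 0.0001
```

Emit:
step_arm([
  [[0, -0.001, 0, 0, 0, 0, 0], [0, -0.002, 0.0001, 0, 0, 0, 0]],
])

```text
time_s: 15.5
position: [0.5674, 0.016, 0.035]
tcp_rot: [[1.0, -0.001, 0.0], [-0.001, -0.99, 0.144], [0.0, -0.144, -0.99]]
wrist_force: [-0.4, -6.7, 3.9]
finger_gap: 0.0001
```

Emit:
step_arm([
  [[0, -0.0005, 0, 0, 0, 0, 0]],
])

```text
time_s: 15.6
position: [0.5673, 0.0166, 0.035]
tcp_rot: [[1.0, -0.001, 0.0], [-0.001, -0.99, 0.144], [0.0, -0.144, -0.99]]
wrist_force: [0.3, -5.5, 3.0]
finger_gap: -0.0
```

Noise, not contact; I continue in 1–2 mm steps.

Emit:
step_arm([
  [[0, -0.0007, 0, 0, 0, 0, 0], [0, -0.0015, 0.0001, 0, 0, 0, 0]],
])

```text
time_s: 15.8
position: [0.5674, 0.0179, 0.0352]
tcp_rot: [[1.0, -0.001, 0.0], [-0.001, -0.99, 0.144], [0.0, -0.144, -0.99]]
wrist_force: [-0.1, -7.7, 4.4]
finger_gap: 0.0
```

Emit:
step_arm([
  [[0, -0.0007, 0, 0, 0, 0, 0], [0, -0.0015, 0.0001, 0, 0, 0, 0]],
])

```text
time_s: 16.0
position: [0.5674, 0.0194, 0.0353]
tcp_rot: [[1.0, -0.001, 0.0], [-0.001, -0.99, 0.144], [0.0, -0.144, -0.99]]
wrist_force: [-0.3, -5.5, 3.8]
finger_gap: 0.0003
```

Emit:
step_arm([
  [[0, -0.0007, 0, 0, 0, 0, 0], [0, -0.0015, 0.0001, 0, 0, 0, 0]],
])

```text
time_s: 16.2
position: [0.5674, 0.021, 0.0354]
tcp_rot: [[1.0, -0.001, 0.0], [-0.001, -0.99, 0.144], [0.0, -0.144, -0.99]]
wrist_force: [0.2, -5.1, 3.3]
finger_gap: 0.0001
```

```bash
python3 r.py
python3 - <<'E'
from h import *
s=snap('scene','s13');cv2.imwrite('pics/s13c.png',cv2.resize(s['img'][180:235,310:420,::-1],None,fx=7,fy=7,interpolation=cv2.INTER_CUBIC))
E
```

```text
t 16.2 xr 0.1206 zr 0.0082 x 0.5674 F along -4.699196168031544 normal 3.817181070124687 Fx 0.23595955971020055 dir [-8.25806028e-04 -9.99402767e-01  3.45460324e-02]
```

View pics/s13c.png

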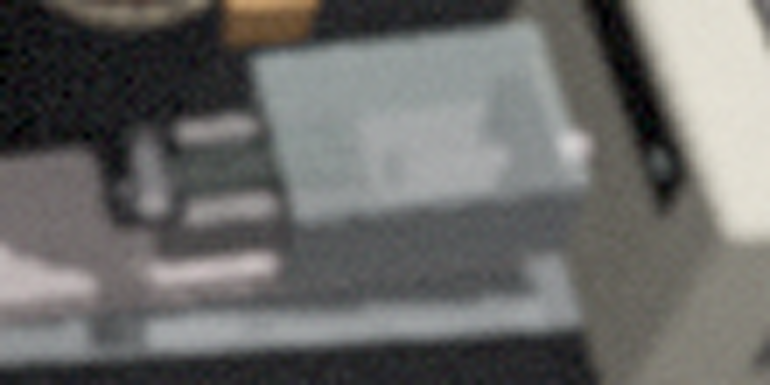

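Emit:
step_arm([
  [[0, -0.001, 0, 0, 0, 0, 0], [0, -0.002, 0.0001, 0, 0, 0, 0]],
])

```text
time_s: 16.45
position: [0.5673, 0.023, 0.0355]
tcp_rot: [[1.0, -0.001, 0.0], [-0.001, -0.99, 0.144], [-0.0, -0.144, -0.99]]
wrist_force: [-0.7, -5.7, 3.9]
finger_gap: 0.0003
```

Emit:
step_arm([
  [[0, -0.0005, 0, 0, 0, 0, 0], [0, -0.001, 0, 0, 0, 0, 0]],
])

```text
time_s: 16.65
position: [0.5673, 0.024, 0.0357]
tcp_rot: [[1.0, -0.001, 0.0], [-0.001, -0.99, 0.144], [-0.0, -0.144, -0.99]]
wrist_force: [-0.3, -5.3, 2.5]
finger_gap: -0.0002
```

Emit:
step_arm([
  [[0, -0.0005, 0.0001, 0, 0, 0, 0], [0, -0.001, 0.0001, 0, 0, 0, 0]],
])

```text
time_s: 16.85
position: [0.5673, 0.025, 0.0357]
tcp_rot: [[1.0, -0.001, 0.0], [-0.001, -0.99, 0.144], [-0.0, -0.144, -0.99]]
wrist_force: [0.3, -5.8, 2.8]
finger_gap: 0.0001
```

Emit:
step_arm([
  [[0, -0.0005, 0, 0, 0, 0, 0], [0, -0.001, 0, 0, 0, 0, 0]],
])

```text
time_s: 17.05
position: [0.5673, 0.0261, 0.0358]
tcp_rot: [[1.0, -0.001, 0.0], [-0.001, -0.99, 0.144], [-0.0, -0.144, -0.99]]
wrist_force: [0.0, -5.3, 2.8]
finger_gap: -0.0
```

Emit:
step_arm([
  [[0, -0.0005, 0, 0, 0, 0, 0], [0, -0.001, 0.0001, 0, 0, 0, 0]],
])

```text
time_s: 17.25
position: [0.5673, 0.027, 0.0359]
tcp_rot: [[1.0, -0.001, 0.0], [-0.001, -0.99, 0.144], [-0.0, -0.144, -0.99]]
wrist_force: [-1.0, -5.6, 5.1]
finger_gap: -0.0001
```

Emit:
step_arm([
  [[0, -0.0005, 0, 0, 0, 0, 0], [0, -0.001, 0, 0, 0, 0, 0]],
])

```text
time_s: 17.45
position: [0.5673, 0.028, 0.036]
tcp_rot: [[1.0, -0.001, 0.0], [-0.001, -0.99, 0.144], [-0.0, -0.144, -0.99]]
wrist_force: [-0.9, -4.9, 3.8]
finger_gap: -0.0
```

Emit:
step_arm([
  [[0, -0.0005, 0, 0, 0, 0, 0], [0, -0.001, 0.0001, 0, 0, 0, 0]],
])

```text
time_s: 17.65
position: [0.5673, 0.0289, 0.0361]
tcp_rot: [[1.0, -0.001, 0.0], [-0.001, -0.99, 0.144], [0.0, -0.144, -0.99]]
wrist_force: [0.5, -5.3, 3.2]
finger_gap: -0.0001
```

Emit:
step_arm([
  [[0, -0.0005, 0, 0, 0, 0, 0], [0, -0.001, 0, 0, 0, 0, 0]],
])

```text
time_s: 17.85
position: [0.5673, 0.03, 0.0362]
tcp_rot: [[1.0, -0.001, 0.0], [-0.001, -0.99, 0.144], [-0.0, -0.144, -0.99]]
wrist_force: [0.2, -6.1, 3.7]
finger_gap: -0.0004
```

Emit:
step_arm([
  [[0, -0.0005, 0, 0, 0, 0, 0], [0, -0.001, 0.0001, 0, 0, 0, 0]],
])

```text
time_s: 18.05
position: [0.5673, 0.0309, 0.0363]
tcp_rot: [[1.0, -0.001, 0.0], [-0.001, -0.99, 0.144], [-0.0, -0.144, -0.99]]
wrist_force: [-0.1, -6.0, 3.7]
finger_gap: -0.0003
```

```bash
python3 r.py
python3 - <<'E'
from h import *
s=snap('scene','s14');cv2.imwrite('pics/s14c.png',cv2.resize(s['img'][180:235,310:420,::-1],None,fx=7,fy=7,interpolation=cv2.INTER_CUBIC))
E
```

```text
t 18.05 xr 0.1306 zr 0.008 x 0.5673 F along -5.534670921761218 normal 4.291318959820348 Fx -0.09211544737500785 dir [-8.55743324e-04 -9.99402658e-01  3.45484527e-02]
```

View pics/s14c.png

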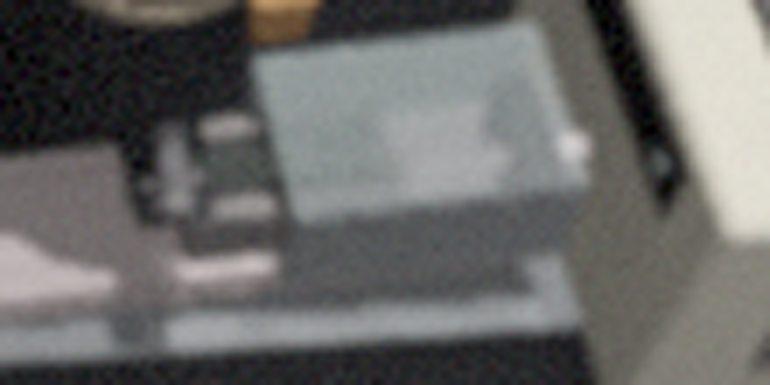

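Emit:
step_arm([
  [[0, -0.0005, 0, 0, 0, 0, 0], [0, -0.001, 0, 0, 0, 0, 0]],
])

```text
time_s: 18.3
position: [0.5673, 0.0318, 0.0364]
tcp_rot: [[1.0, -0.001, 0.0], [-0.001, -0.99, 0.144], [-0.0, -0.144, -0.99]]
wrist_force: [0.5, -6.8, 3.2]
finger_gap: -0.0003
```

Emit:
step_arm([
  [[0, -0.0005, 0, 0, 0, 0, 0]],
])

```text
time_s: 18.4
position: [0.5673, 0.0321, 0.0365]
tcp_rot: [[1.0, -0.001, 0.0], [-0.001, -0.99, 0.144], [0.0, -0.144, -0.99]]
wrist_force: [-0.3, -7.5, 2.4]
finger_gap: -0.0
```

Emit:
step_arm([
  [[0, -0.0005, 0, 0, 0, 0, 0]],
])

```text
time_s: 18.5
position: [0.5673, 0.0324, 0.0365]
tcp_rot: [[1.0, -0.001, 0.0], [-0.001, -0.99, 0.143], [-0.0, -0.143, -0.99]]
wrist_force: [-0.3, -6.9, 3.3]
finger_gap: -0.0001
```

Emit:
step_arm([
  [[0, -0.0005, 0, 0, 0, 0, 0]],
])

```text
time_s: 18.6
position: [0.5673, 0.0327, 0.0365]
tcp_rot: [[1.0, -0.001, 0.0], [-0.001, -0.99, 0.143], [-0.0, -0.143, -0.99]]
wrist_force: [0.6, -7.8, 2.3]
finger_gap: 0.0002
```

Emit:
step_arm([
  [[0, -0.0005, 0, 0, 0, 0, 0]],
])

```text
time_s: 18.7
position: [0.5672, 0.033, 0.0366]
tcp_rot: [[1.0, -0.001, 0.0], [-0.001, -0.99, 0.143], [-0.0, -0.143, -0.99]]
wrist_force: [1.4, -8.6, 1.2]
finger_gap: -0.0003
```

Emit:
step_arm([
  [[0, 0.002, -0.0001, 0, 0, 0, 0], [0, 0.006, -0.0002, 0, 0, 0, 0], [0, 0.012, -0.0004, 0, 0, 0, 0], [0, 0.02, -0.0007, 0, 0, 0, 0], [0, 0.02, -0.0007, 0, 0, 0, 0]],
])

```text
time_s: 19.2
position: [0.5671, 0.0128, 0.0343]
tcp_rot: [[1.0, -0.002, -0.0], [-0.002, -0.99, 0.144], [-0.0, -0.144, -0.99]]
wrist_force: [0.2, 0.1, 0.3]
finger_gap: 0.0001
```

```bash
python3 r.py
python3 - <<'E'
from h import *
s=snap('scene','s15');cv2.imwrite('pics/s15c.png',cv2.resize(s['img'][180:235,310:420,::-1],None,fx=7,fy=7,interpolation=cv2.INTER_CUBIC))
s=snap('wrist','w15')
E
```

```text
t 19.2 xr 0.1124 zr 0.008 x 0.5671 F along 0.1463299405134252 normal 0.303437208116158 Fx 0.21681825741665214 dir [-0.00215579 -0.99940683  0.03437064]
```

View pics/s15c.png

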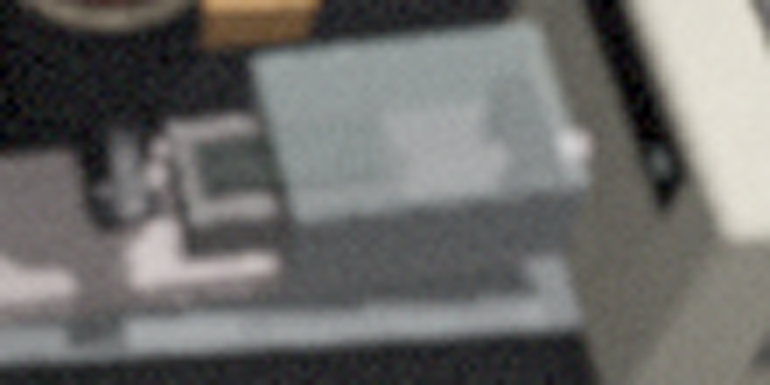

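View pics/w15.png

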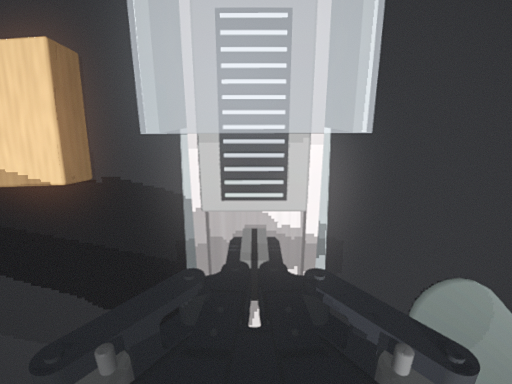

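Emit:
step_arm([
  [[0, 0.01, -0.04, 0, 0, 0, 0], [0, 0.02, -0.08, 0, 0, 0, 0], [0, 0.04, -0.12, 0, 0, 0, 0], [0, 0.08, -0.14, 0, 0, 0, 0], [0, 0.12, -0.15, 0, 0, 0, 0], [0, 0.16, -0.15, 0, 0, 0, 0], [0, 0.2, -0.15, 0, 0, 0, 0], [0, 0.2, -0.15, 0, 0, 0, 0]],
])

```text
time_s: 20.1
position: [0.5654, -0.2116, 0.1536]
tcp_rot: [[1.0, -0.008, 0.0], [-0.008, -0.99, 0.141], [-0.001, -0.141, -0.99]]
wrist_force: [-0.7, 0.3, -1.0]
finger_gap: -0.0004
```

Run:
```python
from h import *
print(robot.sense()['position'])
s=snap('scene','s16');a=cv2.resize(s['img'][180:235,310:420,::-1],None,fx=7,fy=7,interpolation=cv2.INTER_CUBIC)
s=snap('top','t16');b=cv2.resize(s['img'][145:205,80:220,::-1],None,fx=5.5,fy=5.5,interpolation=cv2.INTER_CUBIC)[:,:770]
cv2.imwrite('pics/v16.png',cv2.resize(np.vstack([a,b]),None,fx=.8,fy=.8))
C=cloud(s); p=np.load('chute.npy');m=(C[...,0]>.545)&(C[...,0]<.59)&(C[...,1]>.02)&(C[...,1]<.07)
ca,sa=np.cos(.11),np.sin(.11); P=C[m]; zr=-(P[:,1]+.098)*sa+(P[:,2]-.014)*ca; xr=(P[:,1]+.098)*ca+(P[:,2]-.014)*sa
t=(zr>.025)&(zr<.045); print('top height',np.median(zr[t]),'slopes',np.linalg.lstsq(np.c_[xr[t],P[t,0],np.ones(t.sum())],zr[t],rcond=None)[0][:2],'trail end xr',np.sort(xr[t])[:5])
```

```text
[ 0.56536817 -0.21156678  0.15359128]
top height 0.03652163652572778 slopes [ 0.04551262 -0.00667049] trail end xr [0.14231621 0.14261251 0.14262417 0.14280884 0.14284002]
```

View pics/v16.png

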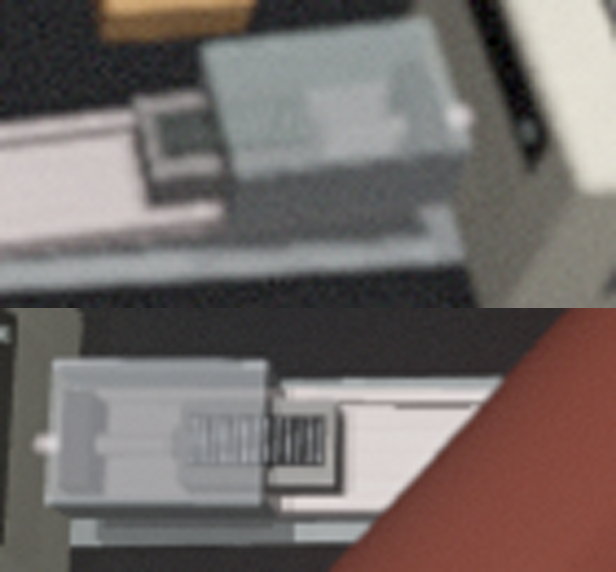

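View pics/t16.png

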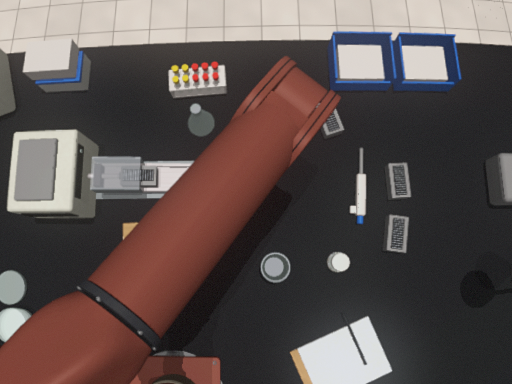

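Run:
```python
from h import *
o=[]
for n in ['top0','t16']:
    s=load(n); im=s['img'][160:195,85:175,::-1]
    a=cv2.resize(im,None,fx=8.5,fy=8.5,interpolation=cv2.INTER_CUBIC); o.append(cv2.convertScaleAbs(a,alpha=1.8,beta=-110))
cv2.imwrite('pics/cmp.png',np.vstack(o))
```

```text
(no output)
```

View pics/cmp.png

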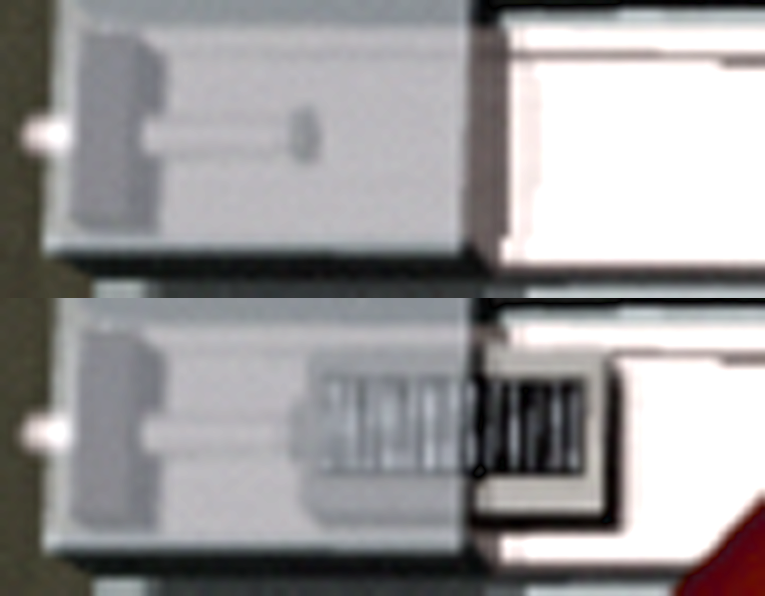

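Run:
```python
from h import *
s=robot.sense(); print(s['time_s'],s['wrist_force'],np.abs(s['dq']).max()); print(robot.hand_in())
```

```text
20.2 [-0.11935226  1.48149521 -0.84933476] 0.03747588389192567
the job is handed in; nothing more can be done
None
```

The cassette is loaded in the scanner, resting against the sprung stop, and I handed the job in at 20.2 s on the clock.

**What I did:** I took the leftmost of the four look-alikes (top picture pixel 305,181) and set it tilted to the ramp slope between the walls on the lower ramp. I then pushed its rear face up the ramp with shut fingers placed low, backed off, and raised the arm clear.

**Contact with the stop:** Sliding took about 5.5 N. Over the last 2 mm the force rose to 8.6 N, so roughly 3 N was on the stop, about half its spring travel and well under the 10 N limit. The force readings were noisy. Single readings of 6.7 and 7.7 N earlier on were noise, because the force dropped back as the cassette kept moving.

**Last checks:**
- The top view shows the leading edge at the stop's tip. The trailing end is at 142 mm up the ramp, which fits the tip position of about 231 mm I estimated from the pictures.
- The cassette's top is 36.5 mm above the ramp floor, as expected for lying flat.
- One check disagreed: the depth fit along the cassette's length showed a slope of about 0.045 rad. It covers only a short stretch of noisy depth data outside the cover, and the pictures show the cassette flat and straight.
- The other things on the bench looked unmoved in the last pictures, though the arm hid the bottle in the last top view and part of the slide box too.
- The gripper was clear of everything at hand-in.

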